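# Weigh the specimen pot from behind the reagent bottles

### The job

Move the blue-capped and the green-capped bottle out of the way and stand them both on the black rubber mat; with both there, take the red-lidded pot from behind their places and set it gently upright in the middle of the balance's round pan. Then put each bottle back upright, centred on the disc of its own cap's colour, without tipping anything over or disturbing the grey-lidded and yellow-lidded pots.

Things in the scene. Friction and masses are not known exactly. Their poses are not given: they have to be found in the camera images.
- bottle_blue_mid (a point): Closed upright reagent bottle, clear glass, blue screw cap, with a white paper label; 52 mm diameter, 120 mm tall, narrower shoulder and cap at the top; about 0.26 kg. At the start it stands upright on the blue disc. This point is the bottle's centre, on its axis, half-way up (60 mm above its underside)
- bottle_green_mid (a point): Closed upright reagent bottle, amber glass, green screw cap, with a white paper label; 52 mm diameter, 120 mm tall, narrower shoulder and cap at the top; about 0.26 kg. At the start it stands upright on the green disc. This point is the bottle's centre, on its axis, half-way up (60 mm above its underside)
- pot_red_mid (a point): White specimen pot with a red lid: body 46 mm diameter, lid 50 mm diameter and the top 14 mm, 60 mm tall in all, about 0.09 kg. At the start it stands on the tray's floor (6 mm above the bench) behind the two bottles, about 57 mm farther from the robot than the line through them and midway between them. This point is its centre, on its axis, half-way up (30 mm above its underside)
- coaster_blue: Flat blue plastic disc, 72 mm diameter, 3 mm thick, fixed on the white tray: the home of the blue-capped bottle. Origin at the centre of its underside (on the tray's 6 mm thick floor); z up
- coaster_green: Flat green plastic disc, 72 mm diameter, 3 mm thick, fixed on the white tray: the home of the green-capped bottle. Origin at the centre of its underside (on the tray's 6 mm thick floor); z up
- balance: Grey bench balance, fixed: housing 200 mm (x) by 150 mm (y) and 50 mm high, its middle 20 mm nearer the robot than the pan, with a round steel weighing pan of 100 mm diameter whose flat top lies 60 mm above the bench; a dark display strip on the end nearest the robot. Origin on the bench directly below the centre of the pan; its z points up, its x away from the robot. It may be on the left or on the right
- mat: Black rubber parking mat, fixed on the bench: 220 mm along its x (away from the robot), 130 mm along its y, 3 mm thick; room for both bottles one behind the other. Origin at the centre of its underside. It is on the opposite side to the balance
- pot_grey_mid (a point): Specimen pot like the red-lidded one but with a grey lid, standing on the same tray beside it: 50 mm diameter, 60 mm tall. Leave it alone. This point is its centre, half-way up
- pot_yellow_mid (a point): Specimen pot like the red-lidded one but with a yellow lid, standing on the same tray beside it: 50 mm diameter, 60 mm tall. Leave it alone. This point is its centre, half-way up
Not all that is in view belongs to the job. Leave any pink look-alike of the part that bears bottle_blue_mid alone. Leave any turquoise look-alike of the part that bears pot_red_mid alone.

How it is judged:
On the way, in this order (a step that is already met when the one before it is completed fails the run):
1. both bottles stand released on the mat, the red-lidded pot not yet moved (x of bottle_blue_mid in the frame of mat between -0.1 and 0.1 m and y of bottle_blue_mid in the frame of mat between -0.055 and 0.055 m and z of each of bottle_blue_mid, bottle_green_mid in the frame of mat below 0.07 m and angle between each of bottle_blue_mid, bottle_green_mid's own z axis and vertical below 0.15 rad and x of bottle_green_mid in the frame of mat between -0.1 and 0.1 m and y of bottle_green_mid in the frame of mat between -0.055 and 0.055 m and linear speed of each of bottle_blue, bottle_green below 0.03 m/s and contact force between each of bottle_blue, bottle_green and the fingers below 0.2 N and distance of pot_red_mid from where it was at the start of the episode below 0.02 m), for 0.2 s.
2. the red-lidded pot stands released on the pan while both bottles are still on the mat (horizontal distance between pot_red_mid and balance below 0.015 m and z of pot_red_mid in the frame of balance between 0.084 and 0.096 m and angle between pot_red_mid's own z axis and vertical below 0.12 rad and x of bottle_blue_mid in the frame of mat between -0.1 and 0.1 m and y of bottle_blue_mid in the frame of mat between -0.055 and 0.055 m and z of each of bottle_blue_mid, bottle_green_mid in the frame of mat below 0.07 m and angle between each of bottle_blue_mid, bottle_green_mid's own z axis and vertical below 0.15 rad and x of bottle_green_mid in the frame of mat between -0.1 and 0.1 m and y of bottle_green_mid in the frame of mat between -0.055 and 0.055 m and linear speed of pot_red below 0.03 m/s and contact force between pot_red and the fingers below 0.2 N), for 0.2 s.
At the end, for the whole second after the job is handed in: Each bottle stands upright (within 0.12 rad), at rest, its axis within 14 mm of the centre of the disc of its own cap's colour; the red-lidded pot stands upright on the pan, at rest, within 15 mm of the pan's centre (horizontal distance between pot_red_mid and balance below 0.015 m and z of pot_red_mid in the frame of balance between 0.084 and 0.096 m and angle between each of pot_red_mid, bottle_blue_mid, bottle_green_mid's own z axis and vertical below 0.12 rad and horizontal distance between bottle_blue_mid and coaster_blue below 0.014 m and z of bottle_blue_mid in the frame of coaster_blue between 0.057 and 0.069 m and linear speed of each of bottle_blue, bottle_green, pot_red below 0.02 m/s and horizontal distance between bottle_green_mid and coaster_green below 0.014 m and z of bottle_green_mid in the frame of coaster_green between 0.057 and 0.069 m); the robot touches nothing.
It fails at once if the grey- or yellow-lidded pot is moved by more than 15 mm (distance of any of pot_grey_mid, pot_yellow_mid from where it was at the start of the episode above 0.015 m).
It fails at once if a bottle or pot is tipped over (more than 0.8 rad) (angle between any of bottle_blue_mid, bottle_green_mid, pot_red_mid, pot_grey_mid, pot_yellow_mid's own z axis and vertical above 0.8 rad).
It fails at once if the pot is slammed or pressed on the balance with more than 40 N (contact force between pot_red and balance above 40 N).
It also fails if it takes over 128 s, if anything falls off the work surface, if the arm or the gripper's body presses on something with over 40 N, if the wrist force passes 120 N, or if a joint passes its speed limit or range.

### The arm

A 6-joint arm with a two-finger parallel gripper is mounted at the origin on the work surface. World frame = base frame: x ahead of the robot, y to its left, z up, the work surface at z = 0. Lengths are in m, angles in rad, forces in N, time in s.
With the tool pointing down it reaches from about 0.325 to 0.9 m from the base axis. Payload 6.1 kg.
Tool frame: the origin (TCP) lies between the finger pads; the fingertips stand 8 mm ahead of it and the grasp point (between the pads) lies 11 mm behind it; y points along the fingers, z is the direction in which the jaws open and shut, and the axes are right-handed (so a half turn about y gives the same grasp; the last joint's range is limited). The gripper opens to 87 mm and grips with 3 to 60 N. Pads are 19 mm wide; open, the fingers measure 117 mm over their backs; the gripper's body (75 mm by 190 mm) begins 51 mm behind the grasp point.
Start: joints at [0.979, 0.22, 1.526, -0, 1.395, -0.126], TCP at [0.281, 0.558, 0.231] pointing down, gripper open.
Joint ranges: [-2.98, 2.98], [-0.91, 2.08], [0.09, 2.57], [-1.24, 4.39], [0.2, 2.65], [-2.68, 2.68]. Speed limits (rad/s): [2.57, 2.57, 3.01, 3.14, 3.14, 3.14].

### API

Orientations are given as a unit quaternion [w, x, y, z].
In Python, from workcell import manip, snapshot, camera_model, nets gives the robot as it stands.
- The arm moves only by the tool carry_out, never from a script. Its argument "rows" is a list of rows, each a list of 7 numbers: the shift along the world's x, y, z in units of 40 mm (1.0 is 40 mm), then the turn, a rotation vector about the world's x, y, z in rad, then the gripper's target within -1 to 1 (fully open at 1, half-way at 0, shut at -1). In form: [[dx, dy, dz, ax, ay, az, hand], ...]. A call has 1 to 10 rows; each row shifts and turns the commanded pose from where the row before left it; what a row does not reach is not made up. A row lasts 1/12 s, in which the tool goes at most 41.7 mm and 7.16 degrees, less where a joint would pass 70% of its speed; a pose out of reach is approached as far as the arm can. A call is refused whole if a number of a shift passes 1 or a number of a turn 0.125, either way. A call with a gripper value outside its range is refused whole. The fingers move at their own pace and stop on an object; "grip_force" is the grip in N (left out, the last holds). Time passes only in rows, so rows that do not move let the fingers close. It gives the time, the measured TCP pose, the force and the opening at its end, in the units of the state.
- manip.get_state(): the state, without advancing time (a new reading comes with each control period).
- snapshot(name): name is "scene" or "top" or "wrist"; returns (picture, depth): 420x560x3 uint8, red, green, blue; 420x560 float32, m along the optical axis (not along the pixel's ray), 0 where there is no reading.
- camera_model(name): a dict with "fx", "fy", "cx", "cy" (pixels), "R" (3x3) and "t" (3): a world point X has camera coordinates R X + t. Camera axes: x right, y down, z forward; pixel columns grow to the right and rows downward; lengths in m; the calibration is good to about 2 mm. A picture is of the moment at which its call begins: read the wrist's pose just before it. camera_model takes no time and is no camera call; for the wrist camera it gives the pose at the moment of the call.
- manip.sign_off(): hands the job in, once; it reports no verdict.
Trained networks look in the newest picture that a camera, given by its name, has taken for a name from the list of things; names that differ only in an ending like _2 or _b are one class to them, and where a whole thing is asked for, a point or a joint stands for the part that bears it (a point fixed in the world has none). Each returns a list of dicts, best first, with "score" (0 to 1); they miss things now and then, are a little off and sometimes report something else, mostly with a low value. They report only what shows in the picture. A call takes as long as a camera call. They do not tell look-alikes from the thing itself.
- nets.silhouettes(thing, camera): "region" (420x560 bool, what is visible of it) and "position" ([column, row] in pixels, amid what is visible of it).
The state is a dict: "time_s": time; "joint_pos": joint angles; "qvel": joint speeds; "tau": joint torques, N m; "position": TCP position; "orientation": TCP orientation; "force": force on the tool from outside, world axes, zero at the start; "torque": the same for the moment, N m; "opening": opening from 0.0 (shut) to 1.0 (fully open).
Only numpy, scipy, OpenCV 4.12 (cv2) and the standard library are available. Lean on these libraries where they do the work, as an engineer would, in place of code of your own. Each camera call takes 0.05 s, during which the arm holds its last target.

## Working session

There is one attempt and no reset: what is moved stays moved. The work goes in short steps, Python scripts to look and compute and a tool call to move; the robot and the scene stay as the last step left them, time stands still between calls to the robot, and variables do not carry over. Pictures are saved under pics/ and viewed, and the job is handed in when it is done.

Besides the shell and the picture viewer there is one more tool, called after "Request:" as name(argument=value, ...) on one line, values as JSON. carry_out: Moves the arm, as the interface text tells. Its arguments: {"type":"object","properties":{"rows":{"type":"array","items":{"type":"array","items":{"type":"number"}}},"grip_force":{"type":"number"}},"required":["rows"]}

```bash
mkdir -p pics; ls; python3 - <<'E'
from workcell import manip, snapshot, camera_model, nets
import cv2
for n in ["scene","top"]:
    p,d=snapshot(n); cv2.imwrite(f"pics/{n}0.png",p[:,:,::-1])
    m=camera_model(n); print(n,m)
s=manip.get_state(); print(s)
E
```

```text
pics
scene {'fx': 523.4581522510151, 'fy': 523.4581522510151, 'cx': 276.66297389763787, 'cy': 205.09514021275945, 'R': array([[ 0.46883315,  0.88328262,  0.00270034],
       [ 0.7232324 , -0.38212225, -0.57525427],
       [-0.50708024,  0.27165125, -0.81797019]]), 't': array([-0.26763339, -0.35693412,  1.51952614])}
top {'fx': 534.2511088236267, 'fy': 534.2511088236267, 'cx': 276.5192522333796, 'cy': 210.42795464614778, 'R': array([[ 0.02588393, -0.99966062, -0.0029449 ],
       [-0.99701565, -0.02560089, -0.07283123],
       [ 0.07273112,  0.00482127, -0.99733993]]), 't': array([-0.0057473 ,  0.57061859,  1.11861332])}
{'time_s': 0.1, 'joint_pos': array([ 9.78892890e-01,  2.21140631e-01,  1.52747712e+00, -1.39857290e-05,
        1.39470741e+00, -1.26062763e-01]), 'qvel': array([ 1.42975272e-03,  1.01608488e-03, -3.85094602e-03, -4.59596315e-04,
        8.75375103e-05,  1.28980038e-04]), 'tau': array([ 1.28905718e-06, -4.95942557e+01, -3.88522768e+01,  7.00962846e-02,
        5.15310746e-02, -8.02221598e-05]), 'position': array([0.28041805, 0.55795937, 0.22956111]), 'orientation': array([-0.68743715,  0.68858754, -0.16342411,  0.16300283]), 'force': array([ 0.21169475, -0.49560465, -0.10527862]), 'torque': array([ 0.06790903,  0.03758363, -0.00438746]), 'opening': 1.0024090873558542}
```

View pics/scene0.png

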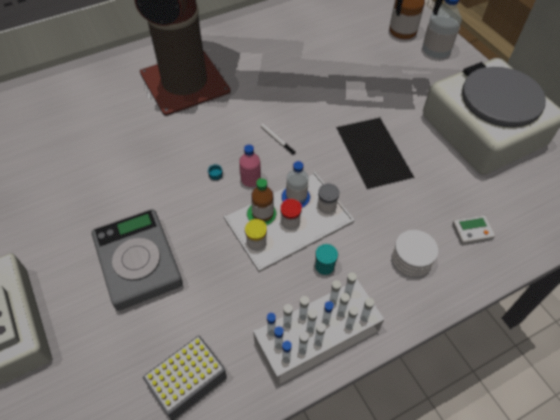

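View pics/top0.png

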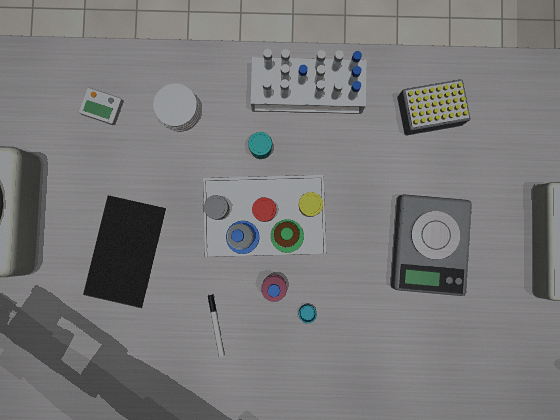

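The top view shows the mat at (125,250), blue bottle at (242,236), green at (287,236), red pot at (264,209), grey pot at (217,207), yellow pot at (311,204) and the pan at (436,235). The pink decoy bottle is at (274,288) and the turquoise pot at (260,145). Next I'll measure positions.

```bash
cat > h.py <<'E'
import numpy as np, cv2
from workcell import manip, snapshot, camera_model, nets
def back(cam,uv,z):
    m=cam; R,t=m["R"],m["t"]
    d=R.T@np.array([(uv[0]-m["cx"])/m["fx"],(uv[1]-m["cy"])/m["fy"],1.0]); c=-R.T@t
    return c+d*(z-c[2])/d[2]
def cloud(m,dep):
    v,u=np.mgrid[0:dep.shape[0],0:dep.shape[1]]
    P=np.stack([(u-m["cx"])/m["fx"]*dep,(v-m["cy"])/m["fy"]*dep,dep],-1)
    return (P-m["t"])@m["R"]
E
python3 - <<'E'
from h import *
things=["bottle_blue_mid","bottle_green_mid","pot_red_mid","coaster_blue","coaster_green","balance","mat","pot_grey_mid","pot_yellow_mid"]
np.set_printoptions(precision=4,suppress=True)
for c in ["top","scene"]:
    p,d=snapshot(c); m=camera_model(c); W=cloud(m,d)
    for th in things:
        for r in nets.silhouettes(th,c)[:3]:
            g=r["region"]; X=W[g&(d>0)]
            if len(X)==0: continue
            zt=np.percentile(X[:,2],95); top=X[X[:,2]>zt-0.006]
            print(c,th,round(r["score"],2),np.round(r["position"]),"n",g.sum(),"med",np.median(X,0),"ztop %.3f"%zt,"topctr",(top.min(0)+top.max(0))[:2]/2,"ext",np.ptp(top,0)[:2])
print(manip.get_state()["time_s"])
E
```

```text
top bottle_blue_mid 0.71 [238. 234.] n 592 med [0.5119 0.0809 0.0934] ztop 0.130 topctr [0.5124 0.0833] ext [0.0214 0.0234]
top bottle_blue_mid 0.56 [272. 288.] n 578 med [0.4116 0.0096 0.0848] ztop 0.122 topctr [0.4094 0.0103] ext [0.0232 0.0214]
top bottle_green_mid 0.98 [285. 235.] n 537 med [ 0.5176 -0.011   0.0949] ztop 0.131 topctr [ 0.5187 -0.0119] ext [0.0213 0.0214]
top pot_red_mid 0.82 [260. 145.] n 498 med [0.7034 0.0467 0.0597] ztop 0.064 topctr [0.7062 0.0477] ext [0.0482 0.0481]
top pot_red_mid 0.6 [262. 209.] n 469 med [0.5693 0.0345 0.0662] ztop 0.069 topctr [0.5697 0.0345] ext [0.0491 0.0456]
top coaster_blue 0.68 [253. 241.] n 292 med [0.5046 0.0636 0.0093] ztop 0.013 topctr [0.5125 0.0768] ext [0.0691 0.0594]
top coaster_green 0.57 [292. 243.] n 325 med [ 0.5047 -0.0264  0.0095] ztop 0.065 topctr [ 0.5154 -0.0108] ext [0.0449 0.0509]
top coaster_green 0.25 [216. 208.] n 530 med [0.5704 0.1323 0.0658] ztop 0.069 topctr [0.5721 0.1339] ext [0.0478 0.048 ]
top balance 0.8 [432. 245.] n 7324 med [ 0.5044 -0.3112  0.0515] ztop 0.062 topctr [ 0.5031 -0.3115] ext [0.1846 
[... 1409 characters left out ...]
 0.532  -0.3201  0.0515] ztop 0.062 topctr [ 0.5129 -0.3173] ext [0.1878 0.1352]
scene mat 0.92 [371. 155.] n 3239 med [0.4868 0.3323 0.0033] ztop 0.007 topctr [0.4797 0.3342] ext [0.2389 0.1662]
scene mat 0.21 [138. 258.] n 6022 med [ 0.5314 -0.32    0.0515] ztop 0.062 topctr [ 0.5114 -0.3173] ext [0.1907 0.1352]
scene pot_grey_mid 0.67 [325. 196.] n 515 med [0.5841 0.1264 0.064 ] ztop 0.069 topctr [0.5759 0.1318] ext [0.0467 0.047 ]
scene pot_grey_mid 0.56 [257. 237.] n 601 med [ 0.5956 -0.0649  0.0645] ztop 0.069 topctr [ 0.5844 -0.0621] ext [0.0503 0.0482]
scene pot_yellow_mid 0.58 [257. 234.] n 573 med [ 0.5957 -0.0653  0.0647] ztop 0.069 topctr [ 0.5852 -0.0621] ext [0.0486 0.0482]
1.1
```

```bash
python3 - <<'E'
from h import *
np.set_printoptions(precision=4,suppress=True)
for c in ["top","scene"]:
    p,d=snapshot(c); m=camera_model(c); W=cloud(m,d)
    r=nets.silhouettes("balance",c)[0]["region"]
    s=r&(W[...,2]>0.0565)&(W[...,2]<0.07)
    print(c,"pan z",np.median(W[s][:,2]),s.sum()); 
    X=W[s][:,:2].astype(np.float32); print(cv2.minEnclosingCircle(X),(np.percentile(X,1,0)+np.percentile(X,99,0))/2,np.ptp(X,0))
    r=[k for k in nets.silhouettes("mat",c)][0]["region"]&(np.abs(W[...,2]-0.003)<0.01)
    X=W[r][:,:2].astype(np.float32); rect=cv2.minAreaRect(X);print("mat",rect, cv2.boxPoints(rect))
E
```

```text
top pan z 0.06036907235437585 1859
((0.4987070858478546, -0.3081536293029785), 0.09727239608764648) [ 0.5023 -0.318 ] [0.174  0.1271]
mat ((0.4762318730354309, 0.3353465497493744), (0.133880153298378, 0.22389627993106842), 78.46910858154297) [[0.3532 0.2921]
 [0.5725 0.2474]
 [0.5993 0.3786]
 [0.3799 0.4233]]
scene pan z 0.06041907388759285 1542
((0.5007562637329102, -0.3081594705581665), 0.09481126815080643) [ 0.5075 -0.3191] [0.1657 0.1229]
mat ((0.47936171293258667, 0.3352434039115906), (0.13090600073337555, 0.22455653548240662), 77.96298217773438) [[0.3559 0.2946]
 [0.5755 0.2478]
 [0.6028 0.3758]
 [0.3832 0.4227]]
```

```bash
python3 - <<'E'
from h import *
from scipy.spatial.transform import Rotation as Ro
np.set_printoptions(precision=4,suppress=True)
q=manip.get_state()["orientation"]; print(Ro.from_quat(q[[1,2,3,0]]).as_matrix())
for c in ["top","scene"]:
    p,d=snapshot(c); m=camera_model(c); W=cloud(m,d)
    s=((W[...,2]>0.0575)&(W[...,2]<0.064)&(np.hypot(W[...,0]-.53,W[...,1]+.315)<0.075)).astype(np.uint8)
    n,l,st,ce=cv2.connectedComponentsWithStats(s); k=1+np.argmax(st[1:,4]); X=W[l==k][:,:2].astype(np.float32)
    print(c,cv2.minEnclosingCircle(X),X.mean(0),np.ptp(X,0),len(X))
    for b in [(.514,.082),(.5205,-.0125)]:
        e=np.hypot(W[...,0]-b[0],W[...,1]-b[1]); 
        for z in np.arange(.05,.135,.006):
            t=(abs(W[...,2]-z)<.003)&(e<.035)
            print("%.3f %d rmax %.4f"%(z,t.sum(),np.percentile(e[t],90) if t.sum() else 0),end="; ")
        print()
E
```

```text
[[ 0.8935 -0.      0.4491]
 [-0.4491 -0.      0.8935]
 [-0.     -1.     -0.    ]]
top ((0.5264560580253601, -0.3184410631656647), 0.05020178109407425) [ 0.5262 -0.3181] [0.0969 0.0983] 1617
0.050 3 rmax 0.0264; 0.056 4 rmax 0.0269; 0.062 7 rmax 0.0268; 0.068 12 rmax 0.0274; 0.074 3 rmax 0.0262; 0.080 26 rmax 0.0262; 0.086 98 rmax 0.0257; 0.092 124 rmax 0.0229; 0.098 92 rmax 0.0191; 0.104 38 rmax 0.0157; 0.110 3 rmax 0.0132; 0.116 2 rmax 0.0123; 0.122 4 rmax 0.0129; 0.128 104 rmax 0.0121; 0.134 17 rmax 0.0116; 
0.050 0 rmax 0.0000; 0.056 0 rmax 0.0000; 0.062 1 rmax 0.0274; 0.068 17 rmax 0.0277; 0.074 3 rmax 0.0273; 0.080 22 rmax 0.0267; 0.086 99 rmax 0.0259; 0.092 118 rmax 0.0230; 0.098 101 rmax 0.0188; 0.104 44 rmax 0.0155; 0.110 0 rmax 0.0000; 0.116 1 rmax 0.0129; 0.122 4 rmax 0.0082; 0.128 101 rmax 0.0117; 0.134 14 rmax 0.0119; 
scene ((0.5282564163208008, -0.3193884789943695), 0.05113792046904564) [ 0.5302 -0.3195] [0.1011 0.0992] 1396
0.050 29 rmax 0.0278; 0.056 40 rmax 0.0283; 0.062 31 rmax 0.0286; 0.068 46 rmax 0.0276; 0.074 28 rmax 0.0276; 0.080 42 rmax 0.0274; 0.086 71 rmax 0.0261; 0.092 73 rmax 0.0235; 0.098 61 rmax 0.0200; 0.104 43 rmax 0.0154; 0.110 14 rmax 0.0128; 0.116 15 rmax 0.0133; 0.122 16 rmax 0.0137; 0.128 68 rmax 0.0130; 0.134 14 rmax 0.0100; 
0.050 33 rmax 0.0277; 0.056 37 rmax 0.0278; 0.062 32 rmax 0.0272; 0.068 43 rmax 0.0275; 0.074 40 rmax 0.0270; 0.080 40 rmax 0.0271; 0.086 69 rmax 0.0255; 0.092 87 rmax 0.0231; 0.098 60 rmax 0.0190; 0.104 43 rmax 0.0155; 0.110 16 rmax 0.0129; 0.116 11 rmax 0.0122; 0.122 19 rmax 0.0138; 0.128 70 rmax 0.0125; 0.134 14 rmax 0.0132;
```

Request:
carry_out(rows=[[0.3, -0.6, 0, 0, 0, -0.1035, 1], [0.3, -0.6, 0, 0, 0, -0.1035, 1], [0.3, -0.6, 0, 0, 0, -0.1035, 1], [0.3, -0.6, 0, 0, 0, -0.1035, 1], [0.3, -0.6, 0, 0, 0, -0.1035, 1], [0.3, -0.6, 0, 0, 0, -0.1035, 1], [0.3, -0.6, 0, 0, 0, -0.1035, 1], [0.3, -0.6, 0, 0, 0, -0.1035, 1], [0.3, -0.6, 0, 0, 0, -0.1035, 1], [0.3, -0.6, 0, 0, 0, -0.1035, 1]])

```text
time_s: 2.33
position: [0.4011, 0.3172, 0.2307]
orientation: [0.516, -0.516, 0.483, -0.484]
force: [0.5, -0.4, -0.1]
opening: 0.998
```

Request:
carry_out(rows=[[0.3, -0.6, 0, 0, 0, 0, 1], [0.3, -0.6, 0, 0, 0, 0, 1], [0.3, -0.6, 0, 0, 0, 0, 1], [0.3, -0.6, 0, 0, 0, 0, 1], [0.3, -0.6, 0, 0, 0, 0, 1], [0.3, -0.6, 0, 0, 0, 0, 1], [0.3, -0.6, 0, 0, 0, 0, 1], [0.3, -0.6, 0, 0, 0, 0, 1], [0, -0.3, 0, 0, 0, 0, 1], [0, 0, 0, 0, 0, 0, 1]])

```text
time_s: 3.17
position: [0.4969, 0.1123, 0.2305]
orientation: [-0.516, 0.517, -0.483, 0.483]
force: [-1.1, 1.1, -0.2]
opening: 1.001
```

Request:
carry_out(rows=[[0.43, -0.76, 0, 0, 0, 0, 1], [0, 0, 0, 0, 0, 0, 1], [0, 0, 0, 0, 0, 0, 1]])

```text
time_s: 3.42
position: [0.5138, 0.0841, 0.2305]
orientation: [0.517, -0.517, 0.483, -0.482]
force: [-0.7, -0.4, 0.6]
opening: 0.999
```

```bash
python3 - <<'E'
from h import *
np.set_printoptions(precision=4,suppress=True)
print(manip.get_state()["position"])
m=camera_model("wrist"); p,d=snapshot("wrist"); cv2.imwrite("pics/w1.png",p[:,:,::-1]); W=cloud(m,d)
print(m["R"], -m["R"].T@m["t"])
for b in [(.514,.082),(.5205,-.0125)]:
    s=(np.hypot(W[...,0]-b[0],W[...,1]-b[1])<.03)&(W[...,2]>.118)&(W[...,2]<.14)&(d>0)
    X=W[s]; 
    if len(X): print(len(X),(X.min(0)+X.max(0))/2,np.ptp(X,0),np.median(X,0))
E
```

```text
[0.5138 0.0841 0.2305]
[[ 0.9977  0.0676 -0.0011]
 [ 0.0652 -0.9567  0.2838]
 [ 0.0181 -0.2832 -0.9589]] [0.5084 0.1631 0.3837]
736 [0.5125 0.086  0.1239] [0.0233 0.0234 0.0117] [0.5124 0.0869 0.1277]
156 [ 0.5191 -0.0163  0.1277] [0.0212 0.0084 0.0032] [ 0.5193 -0.0158  0.1276]
```

View pics/w1.png

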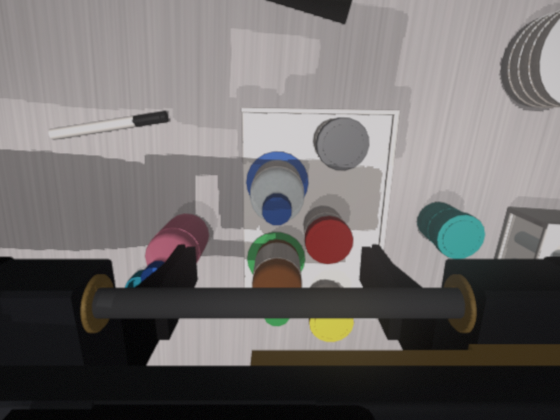

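The wrist view shows the blue bottle's cap at (277,209), midway between the fingers at columns 180 and 375. The far finger passes between the red and grey pots, so I'm descending.

Request:
carry_out(rows=[[0, 0, -0.6, 0, 0, 0, 1], [0, 0, -0.6, 0, 0, 0, 1], [0, 0, -0.6, 0, 0, 0, 1], [0, 0, -0.6, 0, 0, 0, 1], [0, 0, -0.5, 0, 0, 0, 1], [0, 0, -0.4, 0, 0, 0, 1], [0, 0, -0.3, 0, 0, 0, 1], [0, 0, -0.3, 0, 0, 0, 1], [0, 0, 0, 0, 0, 0, 1]])

```text
time_s: 4.22
position: [0.5119, 0.0848, 0.0722]
orientation: [-0.517, 0.518, -0.483, 0.481]
force: [-0.7, 0.4, -0.6]
opening: 0.999
```

Request:
carry_out(rows=[[0, 0, 0, 0, 0, 0, -1], [0, 0, 0, 0, 0, 0, -1], [0, 0, 0, 0, 0, 0, -1], [0, 0, 0, 0, 0, 0, -1], [0, 0, 0, 0, 0, 0, -1], [0, 0, 0, 0, 0, 0, -1], [0, 0, 0, 0, 0, 0, -1], [0, 0, 0, 0, 0, 0, -1]], grip_force=20)

```text
time_s: 4.88
position: [0.5139, 0.084, 0.0749]
orientation: [-0.517, 0.517, -0.482, 0.482]
force: [-1.9, -0.7, 4.2]
opening: 0.584
```

Request:
carry_out(rows=[[0, 0, 0, 0, 0, 0, -1], [0, 0, 0, 0, 0, 0, -1], [0, 0, 0.2, 0, 0, 0, -1], [0, 0, 0.3, 0, 0, 0, -1], [0, 0, 0.5, 0, 0, 0, -1], [0, 0, 0.5, 0, 0, 0, -1], [0, 0, 0.5, 0, 0, 0, -1], [0, 0, 0.5, 0, 0, 0, -1], [0, 0, 0, 0, 0, 0, -1]])

```text
time_s: 5.63
position: [0.5169, 0.0841, 0.1798]
orientation: [0.519, -0.515, 0.48, -0.484]
force: [1.6, 0.6, -2.9]
opening: 0.585
```

```bash
cat > cap.py <<'E'
from h import *
import sys
np.set_printoptions(precision=4,suppress=True)
def caps(tag,save=True):
    S=manip.get_state(); print(S["time_s"],S["position"],S["force"],S["opening"])
    for c in ["top","scene"]:
        p,d=snapshot(c); cv2.imwrite(f"pics/{c}_{tag}.png",p[:,:,::-1])
    
caps(sys.argv[1])
E
python3 cap.py b
```

```text
5.6333 [0.5169 0.0841 0.1798] [ 1.6353  0.6459 -2.8685] 0.5846317623732697
```

View pics/scene_b.png

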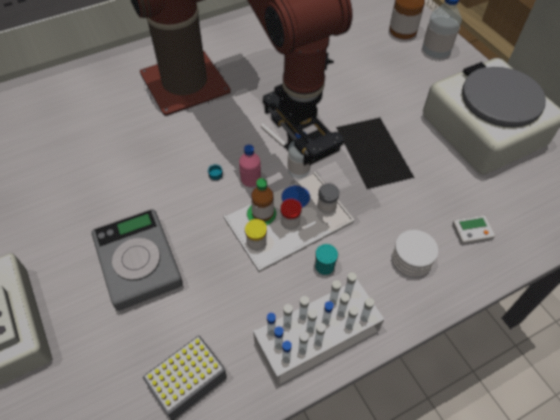

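Blue is held and lifted. I'm carrying it to the far half of the mat at (0.532, 0.324).

Request:
carry_out(rows=[[0, 0.3, 0, 0, 0, 0, -1], [0, 0.6, 0, 0, 0, 0, -1], [0.1, 0.8, 0, 0, 0, 0, -1], [0.1, 0.8, 0, 0, 0, 0, -1], [0.1, 0.8, 0, 0, 0, 0, -1], [0.1, 0.8, 0, 0, 0, 0, -1], [0, 0.8, 0, 0, 0, 0, -1], [0, 0.6, 0, 0, 0, 0, -1], [0, 0.4, 0, 0, 0, 0, -1], [0, 0.1, 0, 0, 0, 0, -1]])

```text
time_s: 6.57
position: [0.5283, 0.3266, 0.1724]
orientation: [-0.517, 0.519, -0.482, 0.481]
force: [-0.0, -0.1, -2.6]
opening: 0.585
```

Request:
carry_out(rows=[[0, 0, 0, 0, 0, 0, -1], [0, 0, 0, 0, 0, 0, -1], [0, 0, 0, 0, 0, 0, -1]])

```text
time_s: 6.82
position: [0.5298, 0.3227, 0.174]
orientation: [-0.516, 0.517, -0.482, 0.482]
force: [-0.7, -0.5, -3.4]
opening: 0.585
```

Request:
carry_out(rows=[[0, 0, -0.4, 0, 0, 0, -1], [0, 0, -0.5, 0, 0, 0, -1], [0, 0, -0.5, 0, 0, 0, -1], [0, 0, -0.4, 0, 0, 0, -1], [0, 0, -0.3, 0, 0, 0, -1], [0, 0, -0.2, 0, 0, 0, -1], [0, 0, -0.15, 0, 0, 0, -1], [0, 0, -0.1, 0, 0, 0, -1], [0, 0, -0.03, 0, 0, 0, -1], [0, 0, 0, 0, 0, 0, -1]])

```text
time_s: 7.65
position: [0.5303, 0.3241, 0.0718]
orientation: [0.517, -0.517, 0.482, -0.482]
force: [-0.6, 0.7, -3.7]
opening: 0.589
```

Request:
carry_out(rows=[[0, 0, -0.03, 0, 0, 0, -1], [0, 0, -0.03, 0, 0, 0, -1], [0, 0, 0, 0, 0, 0, -1]])

```text
time_s: 7.9
position: [0.5301, 0.3242, 0.0693]
orientation: [0.517, -0.517, 0.482, -0.482]
force: [-0.4, 0.5, -3.5]
opening: 0.585
```

Request:
carry_out(rows=[[0, 0, -0.03, 0, 0, 0, -1], [0, 0, 0, 0, 0, 0, -1]])

```text
time_s: 8.07
position: [0.5302, 0.3244, 0.0689]
orientation: [0.518, -0.517, 0.482, -0.482]
force: [-3.2, -0.1, 3.6]
opening: 0.588
```

Request:
carry_out(rows=[[0, 0, -0.03, 0, 0, 0, -1], [0, 0, 0, 0, 0, 0, -1]])

```text
time_s: 8.23
position: [0.5303, 0.3246, 0.0689]
orientation: [0.518, -0.517, 0.482, -0.482]
force: [-5.3, -0.8, 10.8]
opening: 0.585
```

Contact is confirmed, so I'm releasing (to an opening of about 75 mm first) and going up.

Request:
carry_out(rows=[[0, 0, 0.04, 0, 0, 0, 1], [0, 0, 0, 0, 0, 0, 1], [0, 0, 0, 0, 0, 0, 1], [0, 0, 0, 0, 0, 0, 1], [0, 0, 0, 0, 0, 0, 1], [0, 0, 0.3, 0, 0, 0, 1], [0, 0, 0.6, 0, 0, 0, 1], [0, 0, 0.8, 0, 0, 0, 1], [0, 0, 0.8, 0, 0, 0, 1], [0, 0, 0.8, 0, 0, 0, 1]])

```text
time_s: 9.07
position: [0.5297, 0.3239, 0.2022]
orientation: [-0.517, 0.517, -0.482, 0.482]
force: [0.6, 1.1, 0.4]
opening: 0.997
```

```bash
cat > look.py <<'E'
from h import *
import sys
np.set_printoptions(precision=4,suppress=True)
S=manip.get_state(); print(S["time_s"],S["position"],S["force"],S["opening"])
for c in ["top","scene"]:
    p,d=snapshot(c); m=camera_model(c); W=cloud(m,d); cv2.imwrite(f"pics/{c}_{sys.argv[1]}.png",p[:,:,::-1])
    for th in ["bottle_blue_mid","bottle_green_mid","pot_red_mid","coaster_blue","coaster_green","pot_grey_mid","pot_yellow_mid"]:
        for r in nets.silhouettes(th,c)[:2]:
            X=W[r["region"]&(d>0)]
            if len(X)<20: continue
            zt=np.percentile(X[:,2],95); t=X[X[:,2]>zt-0.006]
            if "coaster" in th: t=X[abs(X[:,2]-.009)<.004]
            if len(t)<5: continue
            lo,hi=np.percentile(t,1,0),np.percentile(t,99,0)
            print(c,th,round(r["score"],2),np.round(r["position"]),"ztop %.3f"%zt,"ctr",((lo+hi)/2)[:2],"ext",(hi-lo)[:2],len(t))
E
python3 look.py c
```

```text
9.0667 [0.5297 0.3239 0.2022] [0.5592 1.1497 0.3629] 0.9966290035459489
top bottle_blue_mid 0.86 [272. 288.] ztop 0.122 ctr [0.4094 0.0103] ext [0.0229 0.0214] 123
top bottle_blue_mid 0.73 [124. 227.] ztop 0.124 ctr [0.5289 0.3229] ext [0.0227 0.0232] 128
top bottle_green_mid 0.72 [285. 235.] ztop 0.131 ctr [ 0.5187 -0.0119] ext [0.0212 0.0213] 117
top pot_red_mid 0.9 [260. 145.] ztop 0.064 ctr [0.7066 0.0477] ext [0.0449 0.044 ] 366
top pot_red_mid 0.7 [432. 246.] ztop 0.062 ctr [ 0.5015 -0.318 ] ext [0.1425 0.0962] 1908
top coaster_blue 0.4 [311. 206.] ztop 0.070 ctr [ 0.568  -0.0469] ext [0.0143 0.0151] 7
top coaster_green 0.87 [291. 244.] ztop 0.081 ctr [ 0.5185 -0.0148] ext [0.0698 0.0691] 343
top pot_grey_mid 0.95 [213. 205.] ztop 0.070 ctr [0.5713 0.134 ] ext [0.0452 0.0464] 414
top pot_yellow_mid 0.84 [313. 207.] ztop 0.070 ctr [ 0.5822 -0.0605] ext [0.045 0.043] 366
scene bottle_blue_mid 0.96 [385. 152.] ztop 0.123 ctr [0.5334 0.3217] ext [0.0208 0.0227] 70
scene bottle_blue_mid 0.57 [246. 168.] ztop 0.120 ctr [0.4223 0.0073] ext [0.0414 0.0263] 80
scene bottle_green_mid 0.59 [263. 206.] ztop 0.129 ctr [ 0.5227 -0.0131] ext [0.0225 0.0225] 88
scene pot_red_mid 0.93 [289. 211.] ztop 0.069 ctr [0.572  0.0343] ext [0.0483 0.0468] 315
scene pot_red_mid 0.82 [324. 258.] ztop 0.063 ctr [0.7102 0.0458] ext [0.0466 0.0466] 367
scene coaster_blue 0.94 [297. 192.] ztop 0.013 ctr [0.5148 0.0822] ext [0.0665 0.0622] 375
scene coaster_green 0.61 [250. 213.] ztop 0.012 ctr [ 0.5237 -0.0178] ext [0.0593 0.0571] 73
scene pot_grey_mid 0.97 [327. 199.] ztop 0.069 ctr [0.5756 0.1329] ext [0.0474 0.0473] 292
scene pot_yellow_mid 0.8 [255. 234.] ztop 0.069 ctr [ 0.5868 -0.0613] ext [0.0458 0.0454] 316
```

View pics/scene_c.png

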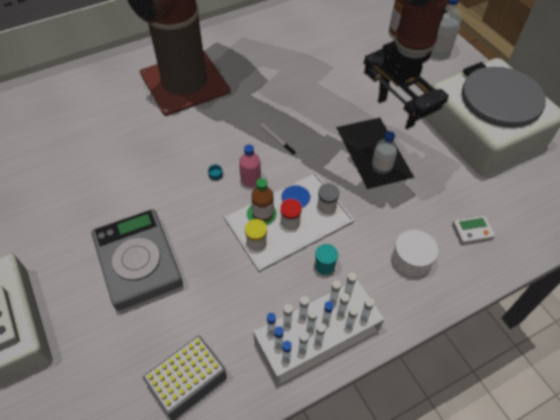

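Blue stands on the mat at about (0.531, 0.323). Going to green now.

Request:
carry_out(rows=[[0, -0.5, 0.2, 0, 0, 0, 1], [0, -0.9, 0, 0, 0, 0, 1], [0, -1, 0, 0, 0, 0, 1], [0, -1, 0, 0, 0, 0, 1], [-0.1, -1, 0, 0, 0, 0, 1], [-0.1, -1, 0, 0, 0, 0, 1], [0, -1, 0, 0, 0, 0, 1], [0, -1, 0, 0, 0, 0, 1], [0, -0.6, 0, 0, 0, 0, 1], [0, -0.3, 0, 0, 0, 0, 1]])

```text
time_s: 10.7
position: [0.5218, -0.0112, 0.2084]
orientation: [-0.516, 0.517, -0.483, 0.483]
force: [0.4, 1.0, -0.6]
opening: 0.996
```

Request:
carry_out(rows=[[0, 0, 0, 0, 0, 0, 1], [0, 0, 0, 0, 0, 0, 1], [0, 0, 0, 0, 0, 0, 1]])

```text
time_s: 10.95
position: [0.522, -0.0068, 0.2081]
orientation: [0.518, -0.517, 0.482, -0.482]
force: [0.1, 0.1, -1.0]
opening: 0.999
```

Request:
carry_out(rows=[[-0.03, -0.11, -0.4, 0, 0, 0, 1], [0, 0, -0.5, 0, 0, 0, 1], [0, 0, -0.6, 0, 0, 0, 1], [0, 0, -0.6, 0, 0, 0, 1], [0, 0, -0.5, 0, 0, 0, 1], [0, 0, -0.4, 0, 0, 0, 1], [0, 0, -0.2, 0, 0, 0, 1], [0, 0, -0.16, 0, 0, 0, 1], [0, 0, 0, 0, 0, 0, 1], [0, 0, 0, 0, 0, 0, 1]])

```text
time_s: 11.78
position: [0.5212, -0.0119, 0.0743]
orientation: [0.518, -0.517, 0.482, -0.482]
force: [-0.5, 1.0, 0.5]
opening: 1.001
```

Request:
carry_out(rows=[[0, 0, 0, 0, 0, 0, -1], [0, 0, 0, 0, 0, 0, -1], [0, 0, 0, 0, 0, 0, -1], [0, 0, 0, 0, 0, 0, -1], [0, 0, 0, 0, 0, 0, -1], [0, 0, 0, 0, 0, 0, -1], [0, 0, 0, 0, 0, 0, -1], [0, 0, 0, 0, 0, 0, -1], [0, 0, 0, 0, 0, 0, -1]])

```text
time_s: 12.53
position: [0.5206, -0.0124, 0.0738]
orientation: [-0.517, 0.517, -0.482, 0.482]
force: [-1.5, -0.3, 2.1]
opening: 0.584
```

Lift green 100 mm and carry it to the near half of the mat at (0.424, 0.346).

Request:
carry_out(rows=[[0, 0, 0.2, 0, 0, 0, -1], [0, 0, 0.4, 0, 0, 0, -1], [0, 0, 0.5, 0, 0, 0, -1], [0, 0, 0.5, 0, 0, 0, -1], [0, 0, 0.5, 0, 0, 0, -1], [0, 0, 0.3, 0, 0, 0, -1], [0, 0, 0.1, 0, 0, 0, -1]])

```text
time_s: 13.12
position: [0.5221, -0.0126, 0.1763]
orientation: [0.518, -0.516, 0.481, -0.483]
force: [0.8, 0.2, -3.1]
opening: 0.587
```

Request:
carry_out(rows=[[0, 0.3, 0, 0, 0, 0, -1], [0, 0.6, 0, 0, 0, 0, -1], [0, 0.8, 0, 0, 0, 0, -1], [0, 0.8, 0, 0, 0, 0, -1], [-0.3, 0.8, 0, 0, 0, 0, -1], [-0.4, 0.8, 0, 0, 0, 0, -1], [-0.4, 0.8, 0, 0, 0, 0, -1], [-0.4, 0.8, 0, 0, 0, 0, -1], [-0.4, 0.8, 0, 0, 0, 0, -1], [-0.4, 0.8, 0, 0, 0, 0, -1]])

```text
time_s: 13.95
position: [0.4263, 0.2812, 0.172]
orientation: [-0.516, 0.518, -0.483, 0.482]
force: [1.0, 0.0, -2.1]
opening: 0.586
```

Request:
carry_out(rows=[[-0.1, 0.7, 0, 0, 0, 0, -1], [0, 0.5, 0, 0, 0, 0, -1], [0, 0.3, 0, 0, 0, 0, -1], [0, 0, 0, 0, 0, 0, -1], [0, 0, 0, 0, 0, 0, -1], [0, 0, 0, 0, 0, 0, -1]])

```text
time_s: 14.45
position: [0.4244, 0.3386, 0.1728]
orientation: [-0.516, 0.518, -0.482, 0.482]
force: [0.4, -0.3, -2.0]
opening: 0.586
```

Request:
carry_out(rows=[[0, 0.15, -0.4, 0, 0, 0, -1], [0, 0, -0.5, 0, 0, 0, -1], [0, 0, -0.5, 0, 0, 0, -1], [0, 0, -0.4, 0, 0, 0, -1], [0, 0, -0.3, 0, 0, 0, -1], [0, 0, -0.2, 0, 0, 0, -1], [0, 0, -0.15, 0, 0, 0, -1], [0, 0, -0.1, 0, 0, 0, -1], [0, 0, 0, 0, 0, 0, -1], [0, 0, 0, 0, 0, 0, -1]])

```text
time_s: 15.28
position: [0.4252, 0.3458, 0.0723]
orientation: [0.517, -0.517, 0.482, -0.482]
force: [-0.5, -0.0, -2.7]
opening: 0.59
```

Request:
carry_out(rows=[[0, 0, -0.03, 0, 0, 0, -1], [0, 0, 0, 0, 0, 0, -1]])

```text
time_s: 15.45
position: [0.4252, 0.3459, 0.0712]
orientation: [0.518, -0.517, 0.482, -0.482]
force: [-0.7, 0.2, -2.6]
opening: 0.588
```

Request:
carry_out(rows=[[0, 0, -0.04, 0, 0, 0, -1], [0, 0, 0, 0, 0, 0, -1], [0, 0, 0, 0, 0, 0, -1]])

```text
time_s: 15.7
position: [0.4247, 0.3456, 0.069]
orientation: [0.517, -0.517, 0.482, -0.482]
force: [-0.1, -0.4, -3.2]
opening: 0.587
```

Request:
carry_out(rows=[[0, 0, -0.04, 0, 0, 0, -1], [0, 0, 0, 0, 0, 0, -1]])

```text
time_s: 15.87
position: [0.425, 0.3459, 0.0678]
orientation: [0.517, -0.517, 0.482, -0.482]
force: [-1.0, -0.4, 0.7]
opening: 0.589
```

Contact. Releasing and rising.

Request:
carry_out(rows=[[0, 0, -0.01, 0, 0, 0, 1], [0, 0, 0, 0, 0, 0, 1], [0, 0, 0, 0, 0, 0, 1], [0, 0, 0, 0, 0, 0, 1], [0, 0, 0, 0, 0, 0, 1], [0, 0, 0.3, 0, 0, 0, 1], [0, 0, 0.6, 0, 0, 0, 1], [0, 0, 0.8, 0, 0, 0, 1], [0, 0, 0.8, 0, 0, 0, 1], [0, 0, 0.8, 0, 0, 0, 1]])

```text
time_s: 16.7
position: [0.4245, 0.3455, 0.2012]
orientation: [0.517, -0.517, 0.482, -0.482]
force: [-0.2, 1.1, 0.2]
opening: 0.998
```

```bash
python3 look.py d; python3 - <<'E'
from h import *
np.set_printoptions(precision=4,suppress=True)
for c in ["top","scene"]:
    p,d=snapshot(c); m=camera_model(c)
    hsv=cv2.cvtColor(p,cv2.COLOR_RGB2HSV); W=cloud(m,d)
    roi=(abs(W[...,0]-.52)<.07)&(abs(W[...,1]-.035)<.11)&(W[...,2]<.02)
    for n,lo,hi in [("blue",100,130),("green",45,85)]:
        s=(roi&(hsv[...,0]>=lo)&(hsv[...,0]<=hi)&(hsv[...,1]>90)).astype(np.uint8)
        k,l,st,ce=cv2.connectedComponentsWithStats(s); i=1+np.argmax(st[1:,4])
        cs,_=cv2.findContours((l==i).astype(np.uint8),cv2.RETR_EXTERNAL,cv2.CHAIN_APPROX_NONE)
        q=np.array([back(m,u,.009)[:2] for u in cs[0][:,0]]).astype(np.float32)
        print(c,n,st[i,4],cv2.minEnclosingCircle(q),np.ptp(q,0),(q.min(0)+q.max(0))/2)
E
```

```text
16.7 [0.4245 0.3455 0.2012] [-0.1667  1.0736  0.1518] 0.9980925830786529
top bottle_blue_mid 0.88 [272. 290.] ztop 0.122 ctr [0.4087 0.0103] ext [0.0211 0.0213] 122
top bottle_blue_mid 0.85 [122. 225.] ztop 0.124 ctr [0.5289 0.3232] ext [0.0227 0.0235] 132
top bottle_green_mid 0.73 [113. 277.] ztop 0.124 ctr [0.424  0.3452] ext [0.0229 0.0226] 128
top pot_red_mid 0.86 [263. 206.] ztop 0.070 ctr [0.5697 0.0354] ext [0.0454 0.0431] 385
top pot_red_mid 0.72 [260. 146.] ztop 0.063 ctr [0.7072 0.0469] ext [0.0459 0.0459] 423
top coaster_blue 0.56 [243. 237.] ztop 0.013 ctr [0.5123 0.0807] ext [0.0639 0.0666] 769
top coaster_blue 0.49 [112. 277.] ztop 0.124 ctr [0.4194 0.3316] ext [0.044  0.0212] 13
top coaster_green 0.56 [285. 235.] ztop 0.013 ctr [ 0.5181 -0.014 ] ext [0.0662 0.0665] 789
top pot_grey_mid 0.61 [216. 206.] ztop 0.070 ctr [0.5714 0.1322] ext [0.0456 0.0438] 397
top pot_yellow_mid 0.85 [310. 206.] ztop 0.070 ctr [ 0.5822 -0.0606] ext [0.0452 0.0435] 389
scene bottle_blue_mid 0.73 [383. 154.] ztop 0.123 ctr [0.5326 0.3228] ext [0.0234 0.0247] 78
scene bottle_blue_mid 0.71 [25
[... 553 characters left out ...]
209.] ztop 0.013 ctr [ 0.5199 -0.0146] ext [0.0669 0.0667] 476
scene pot_grey_mid 0.88 [323. 199.] ztop 0.069 ctr [0.5753 0.1327] ext [0.0458 0.0453] 272
scene pot_yellow_mid 0.7 [257. 235.] ztop 0.069 ctr [ 0.5861 -0.062 ] ext [0.0465 0.0453] 335
top blue 860 ((0.5131865739822388, 0.08123542368412018), 0.035798944532871246) [0.0691 0.0692] [0.5125 0.0816]
top green 849 ((0.5181469321250916, -0.01451206672936678), 0.03556135669350624) [0.069  0.0691] [ 0.5172 -0.0148]
scene blue 358 ((0.5141149759292603, 0.08173137158155441), 0.03411354497075081) [0.0674 0.0663] [0.5142 0.0821]
scene green 441 ((0.5196211338043213, -0.01398753747344017), 0.03364197909832001) [0.0668 0.0657] [ 0.5196 -0.0142]
```

View pics/top_d.png

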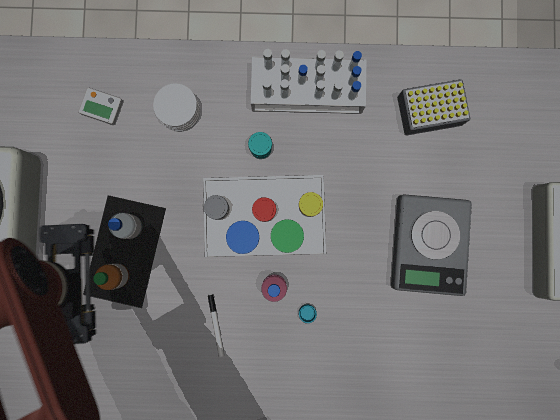

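The top view shows both bottles on the mat at (122,225) and (113,277), both discs uncovered, and the red pot in place at (264,209). Going to the red pot.

Request:
carry_out(rows=[[0.1, -0.3, 0, 0, 0, 0, 1], [0.3, -0.7, 0, 0, 0, 0, 1], [0.4, -0.8, 0, 0, 0, 0, 1], [0.4, -0.9, 0, 0, 0, 0, 1], [0.4, -0.9, 0, 0, 0, 0, 1], [0.4, -0.9, 0, 0, 0, 0, 1], [0.5, -0.9, 0, 0, 0, 0, 1], [0.5, -0.9, 0, 0, 0, 0, 1], [0.4, -0.9, 0, 0, 0, 0, 1], [0.26, -0.5, 0, 0, 0, 0, 1]])

```text
time_s: 18.43
position: [0.5722, 0.0327, 0.1992]
orientation: [-0.516, 0.517, -0.482, 0.484]
force: [0.1, 0.3, 0.7]
opening: 0.999
```

Request:
carry_out(rows=[[0, -0.07, -0.5, 0, 0, 0, 1], [0, 0, -0.5, 0, 0, 0, 1], [0, 0, 0, 0, 0, 0, 1], [0, 0, 0, 0, 0, 0, 1], [0, 0, 0, 0, 0, 0, 1]])

```text
time_s: 18.85
position: [0.5714, 0.0346, 0.1599]
orientation: [0.517, -0.517, 0.482, -0.482]
force: [0.5, -0.3, -0.0]
opening: 0.999
```

Request:
carry_out(rows=[[0, 0, -0.4, 0, 0, 0, 1], [0, 0, -0.5, 0, 0, 0, 1], [0, 0, -0.6, 0, 0, 0, 1], [0, 0, -0.5, 0, 0, 0, 1], [0, 0, -0.4, 0, 0, 0, 1], [0, 0, -0.3, 0, 0, 0, 1], [0, 0, -0.2, 0, 0, 0, 1], [0, 0, 0, 0, 0, 0, 1], [0, 0, 0, 0, 0, 0, 1]])

```text
time_s: 19.6
position: [0.5717, 0.0349, 0.0437]
orientation: [0.517, -0.517, 0.482, -0.482]
force: [0.3, -0.4, -0.3]
opening: 0.998
```

Request:
carry_out(rows=[[0, 0, 0, 0, 0, 0, -1], [0, 0, 0, 0, 0, 0, -1], [0, 0, 0, 0, 0, 0, -1], [0, 0, 0, 0, 0, 0, -1], [0, 0, 0, 0, 0, 0, -1], [0, 0, 0, 0, 0, 0, -1], [0, 0, 0, 0, 0, 0, -1], [0, 0, 0, 0, 0, 0, -1], [0, 0, 0, 0, 0, 0, -1]], grip_force=12)

```text
time_s: 20.35
position: [0.5711, 0.0348, 0.043]
orientation: [-0.517, 0.517, -0.482, 0.482]
force: [-0.6, -0.2, 2.5]
opening: 0.565
```

Request:
carry_out(rows=[[0, 0, 0.2, 0, 0, 0, -1], [0, 0, 0.4, 0, 0, 0, -1], [0, 0, 0.5, 0, 0, 0, -1], [0, 0, 0.5, 0, 0, 0, -1], [0, 0, 0.5, 0, 0, 0, -1], [0, 0, 0.5, 0, 0, 0, -1], [0, 0, 0.4, 0, 0, 0, -1], [0, 0, 0, 0, 0, 0, -1], [0, 0, 0, 0, 0, 0, -1]])

```text
time_s: 21.1
position: [0.5718, 0.0348, 0.164]
orientation: [0.518, -0.517, 0.482, -0.483]
force: [-0.8, 0.1, -1.6]
opening: 0.562
```

```bash
python3 cap.py e
```

```text
21.1 [0.5718 0.0348 0.164 ] [-0.7591  0.1388 -1.6092] 0.5615512959714015
```

View pics/scene_e.png

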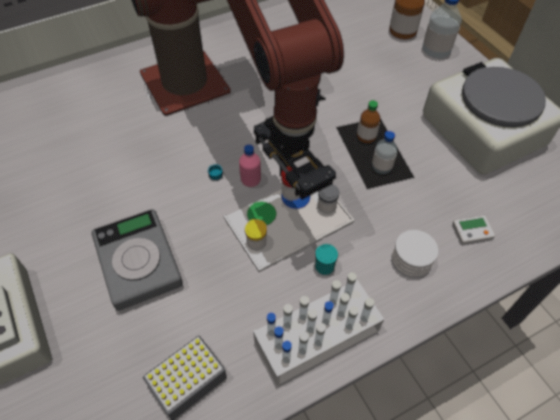

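Request:
carry_out(rows=[[0, -0.3, 0, 0, 0, 0, -1], [0, -0.5, 0, 0, 0, 0, -1], [-0.1, -0.7, 0, 0, 0, 0, -1], [-0.1, -0.8, 0, 0, 0, 0, -1], [-0.1, -0.8, 0, 0, 0, 0, -1], [-0.1, -0.8, 0, 0, 0, 0, -1], [-0.2, -0.8, 0, 0, 0, 0, -1], [-0.2, -0.8, 0, 0, 0, 0, -1], [-0.2, -0.8, 0, 0, 0, 0, -1], [-0.1, -0.8, 0, 0, 0, 0, -1]])

```text
time_s: 22.03
position: [0.525, -0.251, 0.1613]
orientation: [-0.517, 0.517, -0.483, 0.481]
force: [0.6, -0.1, -0.9]
opening: 0.569
```

Request:
carry_out(rows=[[0, -0.7, 0, 0, 0, 0, -1], [0, -0.5, 0, 0, 0, 0, -1], [0, -0.3, 0, 0, 0, 0, -1], [0, -0.2, 0, 0, 0, 0, -1], [0, 0, 0, 0, 0, 0, -1], [0, 0, 0, 0, 0, 0, -1], [0, 0, 0, 0, 0, 0, -1]])

```text
time_s: 22.62
position: [0.5271, -0.3159, 0.1625]
orientation: [0.518, -0.517, 0.482, -0.482]
force: [0.2, 0.1, -0.8]
opening: 0.562
```

Request:
carry_out(rows=[[0, -0.05, -0.3, 0, 0, 0, -1], [0, 0, -0.4, 0, 0, 0, -1], [0, 0, -0.3, 0, 0, 0, -1], [0, 0, -0.2, 0, 0, 0, -1], [0, 0, -0.15, 0, 0, 0, -1], [0, 0, -0.1, 0, 0, 0, -1], [0, 0, -0.05, 0, 0, 0, -1], [0, 0, 0, 0, 0, 0, -1], [0, 0, 0, 0, 0, 0, -1]])

```text
time_s: 23.37
position: [0.5274, -0.3195, 0.1035]
orientation: [0.517, -0.517, 0.482, -0.483]
force: [0.1, 0.2, -1.4]
opening: 0.568
```

Request:
carry_out(rows=[[0, 0, -0.03, 0, 0, 0, -1], [0, 0, 0, 0, 0, 0, -1]])

```text
time_s: 23.53
position: [0.5274, -0.3194, 0.1022]
orientation: [0.517, -0.517, 0.482, -0.483]
force: [-0.8, -0.7, -1.0]
opening: 0.571
```

Request:
carry_out(rows=[[0, 0, -0.03, 0, 0, 0, -1], [0, 0, 0, 0, 0, 0, -1]])

```text
time_s: 23.7
position: [0.5271, -0.3193, 0.1006]
orientation: [0.517, -0.517, 0.482, -0.482]
force: [-0.1, 0.4, -1.2]
opening: 0.566
```

Request:
carry_out(rows=[[0, 0, -0.04, 0, 0, 0, -1], [0, 0, 0, 0, 0, 0, -1], [0, 0, 0, 0, 0, 0, -1]])

```text
time_s: 23.95
position: [0.527, -0.3191, 0.0988]
orientation: [-0.517, 0.517, -0.482, 0.482]
force: [0.4, -0.2, -0.9]
opening: 0.565
```

Request:
carry_out(rows=[[0, 0, -0.03, 0, 0, 0, -1], [0, 0, 0, 0, 0, 0, -1], [0, 0, 0, 0, 0, 0, -1]])

```text
time_s: 24.2
position: [0.5271, -0.3192, 0.0976]
orientation: [-0.517, 0.517, -0.482, 0.482]
force: [-0.3, -0.1, -1.6]
opening: 0.564
```

Request:
carry_out(rows=[[0, 0, -0.02, 0, 0, 0, -1], [0, 0, 0, 0, 0, 0, -1], [0, 0, 0, 0, 0, 0, -1]])

```text
time_s: 24.45
position: [0.5272, -0.3193, 0.0971]
orientation: [0.517, -0.517, 0.482, -0.482]
force: [0.1, -0.6, -1.0]
opening: 0.567
```

Request:
carry_out(rows=[[0, 0, -0.02, 0, 0, 0, -1], [0, 0, 0, 0, 0, 0, -1], [0, 0, 0, 0, 0, 0, -1]])

```text
time_s: 24.7
position: [0.5273, -0.3194, 0.0969]
orientation: [-0.517, 0.517, -0.482, 0.482]
force: [-3.3, 1.7, 5.5]
opening: 0.566
```

Request:
carry_out(rows=[[0, 0, 0.02, 0, 0, 0, 1], [0, 0, 0, 0, 0, 0, 1], [0, 0, 0, 0, 0, 0, 1], [0, 0, 0, 0, 0, 0, 1], [0, 0, 0, 0, 0, 0, 1], [0, 0, 0.3, 0, 0, 0, 1], [0, 0, 0.6, 0, 0, 0, 1], [0, 0, 0.8, 0, 0, 0, 1], [0, 0, 0.8, 0, 0, 0, 1], [0, 0, 0.3, 0, 0, 0, 1]])

```text
time_s: 25.53
position: [0.5291, -0.3207, 0.2155]
orientation: [0.517, -0.517, 0.479, -0.485]
force: [0.6, -0.8, 1.8]
opening: 1.001
```

```bash
python3 look.py f | grep -E "red|blue_mid|green_mid|^[0-9]"; python3 - <<'E'
from h import *
for c in ["top","scene"]:
    p,d=snapshot(c); m=camera_model(c); W=cloud(m,d); e=np.hypot(W[...,0]-.527,W[...,1]+.319)
    s=(e<.035)&(abs(W[...,2]-.122)<.006)
    X=W[s]; print(c,len(X),(X.min(0)+X.max(0))/2,np.ptp(X,0))
    s=(e<.07)&(abs(W[...,2]-.061)<.003)&((p.max(-1)>0)); X=W[s][:,:2].astype(np.float32); print(cv2.minEnclosingCircle(X[np.hypot(*(X-[.527,-.319]).T)<.054]))
E
```

```text
25.5333 [ 0.5291 -0.3207  0.2155] [ 0.6028 -0.7759  1.8496] 1.0013108103075998
top bottle_blue_mid 0.86 [125. 226.] ztop 0.124 ctr [0.5288 0.3235] ext [0.0232 0.023 ] 131
top bottle_blue_mid 0.56 [273. 290.] ztop 0.122 ctr [0.4088 0.0103] ext [0.0211 0.0212] 122
top bottle_green_mid 0.76 [113. 278.] ztop 0.124 ctr [0.4239 0.3457] ext [0.023  0.0222] 134
top pot_red_mid 0.59 [443. 234.] ztop 0.123 ctr [ 0.5276 -0.3178] ext [0.0466 0.0468] 493
top pot_red_mid 0.56 [260. 145.] ztop 0.064 ctr [0.707  0.0468] ext [0.0457 0.0459] 391
scene bottle_blue_mid 0.95 [384. 153.] ztop 0.122 ctr [0.5328 0.3218] ext [0.0231 0.0234] 75
scene bottle_blue_mid 0.64 [248. 169.] ztop 0.120 ctr [0.4115 0.0092] ext [0.0251 0.0217] 78
scene bottle_green_mid 0.95 [367. 127.] ztop 0.123 ctr [0.4283 0.3439] ext [0.0213 0.0221] 68
scene pot_red_mid 0.84 [326. 260.] ztop 0.063 ctr [0.71   0.0464] ext [0.0455 0.0466] 367
scene pot_red_mid 0.79 [133. 250.] ztop 0.123 ctr [ 0.5483 -0.3193] ext [0.066  0.0466] 309
top 515 [ 0.52704689 -0.31788391  0.12110384] [0.04882038 0.04771906 0.0098799 ]
((0.5259974598884583, -0.31806641817092896), 0.05016161501407623)
scene 326 [ 0.53266315 -0.31938329  0.12153241] [0.04468387 0.04856173 0.01057844]
((0.5290718674659729, -0.3193259835243225), 0.05102686956524849)
```

View pics/top_f.png

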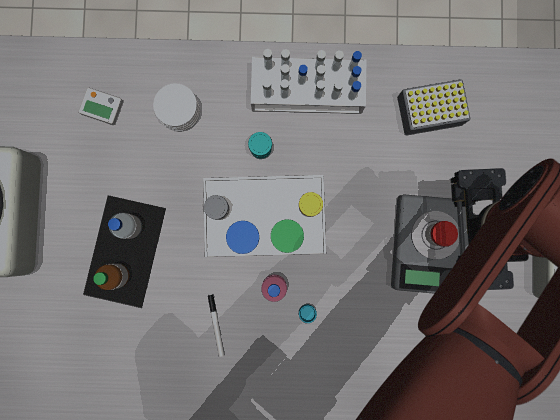

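The red pot sits on the pan, within about 2 mm of its centre and upright (lid top at 0.121–0.123 m). Now I'll return blue.

Request:
carry_out(rows=[[0, 0.4, 0, 0, 0, 0, 1], [0, 0.8, 0, 0, 0, 0, 1], [0, 0.9, 0, 0, 0, 0, 1], [0, 0.9, 0, 0, 0, 0, 1], [0, 0.9, 0, 0, 0, 0, 1], [0, 0.9, 0, 0, 0, 0, 1], [0, 0.9, 0, 0, 0, 0, 1], [0, 0.9, 0, 0, 0, 0, 1], [0, 0.9, 0, 0, 0, 0, 1], [0, 0.9, 0, 0, 0, 0, 1]])

```text
time_s: 27.27
position: [0.5264, 0.0193, 0.2092]
orientation: [0.517, -0.517, 0.482, -0.482]
force: [-0.3, 0.1, -0.2]
opening: 1.0
```

Request:
carry_out(rows=[[0, 0.9, 0, 0, 0, 0, 1], [0, 0.9, 0, 0, 0, 0, 1], [0, 0.9, 0, 0, 0, 0, 1], [0, 0.9, 0, 0, 0, 0, 1], [0, 0.9, 0, 0, 0, 0, 1], [0, 0.9, 0, 0, 0, 0, 1], [0, 0.9, 0, 0, 0, 0, 1], [0, 0.5, 0, 0, 0, 0, 1], [0, 0.1, 0, 0, 0, 0, 1], [0, 0, 0, 0, 0, 0, 1]])

```text
time_s: 28.1
position: [0.5261, 0.2945, 0.2088]
orientation: [-0.518, 0.518, -0.482, 0.481]
force: [0.1, 0.0, -0.4]
opening: 0.998
```

Request:
carry_out(rows=[[0, 0, 0, 0, 0, 0, 1], [0, 0, 0, 0, 0, 0, 1], [0, 0, 0, 0, 0, 0, 1]])

```text
time_s: 28.35
position: [0.5273, 0.2915, 0.209]
orientation: [-0.517, 0.517, -0.483, 0.483]
force: [-0.8, -0.2, -0.1]
opening: 0.998
```

Request:
carry_out(rows=[[0.09, 0.5, 0, 0, 0, 0, 1], [0, 0.31, 0, 0, 0, 0, 1], [0, 0, -0.5, 0, 0, 0, 1], [0, 0, -0.5, 0, 0, 0, 1], [0, 0, 0, 0, 0, 0, 1], [0, 0, 0, 0, 0, 0, 1]])

```text
time_s: 28.85
position: [0.5298, 0.3245, 0.1677]
orientation: [-0.516, 0.518, -0.483, 0.482]
force: [-0.2, 0.5, 0.5]
opening: 1.001
```

Request:
carry_out(rows=[[0, 0, -0.5, 0, 0, 0, 1], [0, 0, -0.6, 0, 0, 0, 1], [0, 0, -0.5, 0, 0, 0, 1], [0, 0, -0.4, 0, 0, 0, 1], [0, 0, -0.3, 0, 0, 0, 1], [0, 0, -0.2, 0, 0, 0, 1], [0, 0, 0, 0, 0, 0, 1], [0, 0, 0, 0, 0, 0, 1]])

```text
time_s: 29.52
position: [0.5312, 0.3253, 0.0697]
orientation: [0.517, -0.517, 0.482, -0.482]
force: [-0.0, 0.4, -0.3]
opening: 1.0
```

Request:
carry_out(rows=[[0, 0, 0, 0, 0, 0, -1], [0, 0, 0, 0, 0, 0, -1], [0, 0, 0, 0, 0, 0, -1], [0, 0, 0, 0, 0, 0, -1], [0, 0, 0, 0, 0, 0, -1], [0, 0, 0, 0, 0, 0, -1], [0, 0, 0, 0, 0, 0, -1], [0, 0, 0, 0, 0, 0, -1], [0, 0, 0, 0, 0, 0, -1]], grip_force=20)

```text
time_s: 30.27
position: [0.5304, 0.3253, 0.069]
orientation: [-0.517, 0.517, -0.482, 0.482]
force: [-0.7, -0.1, 3.3]
opening: 0.588
```

Request:
carry_out(rows=[[0, 0, 0.2, 0, 0, 0, -1], [0, 0, 0.4, 0, 0, 0, -1], [0, 0, 0.6, 0, 0, 0, -1], [0, 0, 0.6, 0, 0, 0, -1], [0, 0, 0.5, 0, 0, 0, -1], [0, 0, 0.3, 0, 0, 0, -1], [0, 0, 0, 0, 0, 0, -1]])

```text
time_s: 30.85
position: [0.5326, 0.326, 0.1765]
orientation: [0.519, -0.515, 0.481, -0.483]
force: [0.3, 0.4, -2.4]
opening: 0.586
```

Request:
carry_out(rows=[[0, -0.3, 0, 0, 0, 0, -1], [0, -0.6, 0, 0, 0, 0, -1], [-0.1, -0.8, 0, 0, 0, 0, -1], [-0.1, -0.8, 0, 0, 0, 0, -1], [-0.1, -0.8, 0, 0, 0, 0, -1], [-0.1, -0.8, 0, 0, 0, 0, -1], [0, -0.8, 0, 0, 0, 0, -1], [0, -0.6, 0, 0, 0, 0, -1], [0, -0.4, 0, 0, 0, 0, -1], [0, -0.1, 0, 0, 0, 0, -1]])

```text
time_s: 31.68
position: [0.5131, 0.082, 0.1707]
orientation: [-0.515, 0.518, -0.484, 0.482]
force: [0.4, -0.3, -3.4]
opening: 0.584
```

Request:
carry_out(rows=[[0, 0, 0, 0, 0, 0, -1], [0, 0, 0, 0, 0, 0, -1], [0, 0, 0, 0, 0, 0, -1], [0, 0, 0, 0, 0, 0, -1]])

```text
time_s: 32.02
position: [0.5144, 0.0862, 0.1725]
orientation: [-0.517, 0.518, -0.482, 0.482]
force: [0.3, 0.1, -3.1]
opening: 0.587
```

Request:
carry_out(rows=[[0, -0.05, -0.4, 0, 0, 0, -1], [0, 0, -0.5, 0, 0, 0, -1], [0, 0, -0.5, 0, 0, 0, -1], [0, 0, -0.4, 0, 0, 0, -1], [0, 0, -0.2, 0, 0, 0, -1], [0, 0, -0.15, 0, 0, 0, -1], [0, 0, -0.1, 0, 0, 0, -1], [0, 0, -0.05, 0, 0, 0, -1], [0, 0, 0, 0, 0, 0, -1], [0, 0, 0, 0, 0, 0, -1]])

```text
time_s: 32.85
position: [0.5154, 0.0833, 0.0818]
orientation: [0.518, -0.517, 0.482, -0.483]
force: [-1.0, -0.2, -3.1]
opening: 0.586
```

Request:
carry_out(rows=[[0, 0, -0.04, 0, 0, 0, -1], [0, 0, -0.03, 0, 0, 0, -1], [0, 0, 0, 0, 0, 0, -1], [0, 0, 0, 0, 0, 0, -1]])

```text
time_s: 33.18
position: [0.5147, 0.0832, 0.0782]
orientation: [0.517, -0.517, 0.482, -0.482]
force: [-0.4, -0.9, -4.2]
opening: 0.586
```

Request:
carry_out(rows=[[0, 0, -0.04, 0, 0, 0, -1], [0, 0, 0, 0, 0, 0, -1], [0, 0, 0, 0, 0, 0, -1]])

```text
time_s: 33.43
position: [0.5146, 0.0832, 0.0764]
orientation: [-0.517, 0.517, -0.482, 0.482]
force: [0.6, -0.5, -2.4]
opening: 0.587
```

Request:
carry_out(rows=[[0, 0, -0.03, 0, 0, 0, -1], [0, 0, 0, 0, 0, 0, -1], [0, 0, 0, 0, 0, 0, -1]])

```text
time_s: 33.68
position: [0.5146, 0.0832, 0.0753]
orientation: [-0.517, 0.517, -0.482, 0.482]
force: [-0.4, -0.7, -3.7]
opening: 0.586
```

Request:
carry_out(rows=[[0, 0, -0.03, 0, 0, 0, -1], [0, 0, 0, 0, 0, 0, -1], [0, 0, 0, 0, 0, 0, -1]])

```text
time_s: 33.93
position: [0.5149, 0.0832, 0.075]
orientation: [-0.517, 0.517, -0.482, 0.482]
force: [-4.3, -1.7, 6.2]
opening: 0.588
```

Request:
carry_out(rows=[[0, 0, 0.01, 0, 0, 0, 1], [0, 0, 0, 0, 0, 0, 1], [0, 0, 0, 0, 0, 0, 1], [0, 0, 0, 0, 0, 0, 1], [0, 0, 0, 0, 0, 0, 1], [0, 0, 0.3, 0, 0, 0, 1], [0, 0, 0.6, 0, 0, 0, 1], [0, 0, 0.8, 0, 0, 0, 1], [0, 0, 0.8, 0, 0, 0, 1], [0, 0, 0.7, 0, 0, 0, 1]])

```text
time_s: 34.77
position: [0.515, 0.0832, 0.2055]
orientation: [0.518, -0.517, 0.482, -0.483]
force: [0.9, 0.2, -0.4]
opening: 0.999
```

```bash
python3 look.py g | grep -E "_mid|^[0-9]"
```

```text
34.7667 [0.515  0.0832 0.2055] [ 0.9394  0.1709 -0.4386] 0.9990799074893632
top bottle_blue_mid 0.57 [271. 288.] ztop 0.121 ctr [0.4094 0.0103] ext [0.0224 0.0213] 124
top bottle_green_mid 0.7 [112. 278.] ztop 0.124 ctr [0.4239 0.3458] ext [0.023 0.023] 133
top bottle_green_mid 0.43 [312. 206.] ztop 0.070 ctr [ 0.5825 -0.0612] ext [0.0454 0.0449] 414
top pot_red_mid 0.83 [262. 145.] ztop 0.064 ctr [0.7061 0.0467] ext [0.0445 0.0456] 372
top pot_red_mid 0.79 [440. 230.] ztop 0.123 ctr [ 0.5269 -0.3182] ext [0.0448 0.0454] 473
top pot_grey_mid 0.22 [124. 250.] ztop 0.007 ctr [0.4755 0.3485] ext [0.2204 0.1251] 3896
top pot_yellow_mid 0.77 [312. 208.] ztop 0.070 ctr [ 0.5823 -0.0607] ext [0.0449 0.0435] 406
scene bottle_blue_mid 0.6 [250. 165.] ztop 0.120 ctr [0.4123 0.0094] ext [0.0226 0.0231] 79
scene bottle_blue_mid 0.59 [294. 183.] ztop 0.129 ctr [0.5168 0.0801] ext [0.0233 0.0233] 89
scene bottle_green_mid 0.91 [369. 128.] ztop 0.123 ctr [0.427  0.3439] ext [0.0222 0.021 ] 66
scene pot_red_mid 0.82 [133. 247.] ztop 0.123 ctr [ 0.5309 -0.3195] ext [0.0466 0.0453] 403
scene pot_grey_mid 0.92 [324. 200.] ztop 0.069 ctr [0.5769 0.1311] ext [0.0435 0.0454] 261
scene pot_yellow_mid 0.86 [255. 236.] ztop 0.069 ctr [ 0.5853 -0.0617] ext [0.0459 0.0467] 333
scene pot_yellow_mid 0.25 [371. 127.] ztop 0.123 ctr [0.4276 0.3439] ext [0.021  0.0211] 64
```

Request:
carry_out(rows=[[0, 0.4, 0, 0, 0, 0, 1], [-0.2, 0.7, 0, 0, 0, 0, 1], [-0.4, 0.9, 0, 0, 0, 0, 1], [-0.4, 0.9, 0, 0, 0, 0, 1], [-0.4, 0.9, 0, 0, 0, 0, 1], [-0.4, 0.9, 0, 0, 0, 0, 1], [-0.3, 0.9, 0, 0, 0, 0, 1], [-0.15, 0.6, 0, 0, 0, 0, 1], [0, 0.3, 0, 0, 0, 0, 1], [0, 0.07, 0, 0, 0, 0, 1]])

```text
time_s: 36.4
position: [0.4243, 0.3479, 0.2026]
orientation: [0.518, -0.518, 0.481, -0.481]
force: [-0.4, 0.1, 0.2]
opening: 1.001
```

Request:
carry_out(rows=[[0, 0, -0.4, 0, 0, 0, 1], [0, 0, -0.4, 0, 0, 0, 1], [0, 0, -0.2, 0, 0, 0, 1], [0, 0, 0, 0, 0, 0, 1], [0, 0, 0, 0, 0, 0, 1]])

```text
time_s: 36.82
position: [0.425, 0.3449, 0.1622]
orientation: [-0.516, 0.517, -0.483, 0.482]
force: [-0.3, 0.3, -0.5]
opening: 0.999
```

Down 0.0935 m (2.34 units) to 0.0687, then grip, lift and return.

Request:
carry_out(rows=[[0, 0, -0.4, 0, 0, 0, 1], [0, 0, -0.5, 0, 0, 0, 1], [0, 0, -0.5, 0, 0, 0, 1], [0, 0, -0.4, 0, 0, 0, 1], [0, 0, -0.3, 0, 0, 0, 1], [0, 0, -0.24, 0, 0, 0, 1], [0, 0, 0, 0, 0, 0, 1], [0, 0, 0, 0, 0, 0, 1]])

```text
time_s: 37.48
position: [0.425, 0.346, 0.0693]
orientation: [0.517, -0.517, 0.482, -0.482]
force: [0.3, 0.7, 0.1]
opening: 1.002
```

Request:
carry_out(rows=[[0, 0, 0, 0, 0, 0, -1], [0, 0, 0, 0, 0, 0, -1], [0, 0, 0, 0, 0, 0, -1], [0, 0, 0, 0, 0, 0, -1], [0, 0, 0, 0, 0, 0, -1], [0, 0, 0, 0, 0, 0, -1], [0, 0, 0, 0, 0, 0, -1], [0, 0, 0, 0, 0, 0, -1], [0, 0, 0, 0, 0, 0, -1]], grip_force=20)

```text
time_s: 38.23
position: [0.4246, 0.3461, 0.0691]
orientation: [-0.517, 0.517, -0.482, 0.482]
force: [-0.9, -0.2, 2.3]
opening: 0.586
```

Request:
carry_out(rows=[[0, 0, 0.2, 0, 0, 0, -1], [0, 0, 0.4, 0, 0, 0, -1], [0, 0, 0.6, 0, 0, 0, -1], [0, 0, 0.6, 0, 0, 0, -1], [0, 0, 0.6, 0, 0, 0, -1], [0, 0, 0.5, 0, 0, 0, -1], [0, 0, 0.3, 0, 0, 0, -1], [0, 0, 0.2, 0, 0, 0, -1], [0, 0, 0, 0, 0, 0, -1]])

```text
time_s: 38.98
position: [0.4255, 0.3464, 0.2066]
orientation: [0.518, -0.516, 0.482, -0.482]
force: [-0.1, 0.6, -1.4]
opening: 0.589
```

Request:
carry_out(rows=[[0, -0.3, 0.3, 0, 0, 0, -1], [0, -0.6, 0.3, 0, 0, 0, -1], [0.1, -0.8, 0, 0, 0, 0, -1], [0.2, -0.8, 0, 0, 0, 0, -1], [0.3, -0.8, 0, 0, 0, 0, -1], [0.3, -0.8, 0, 0, 0, 0, -1], [0.3, -0.8, 0, 0, 0, 0, -1], [0.4, -0.8, 0, 0, 0, 0, -1], [0.4, -0.8, 0, 0, 0, 0, -1], [0.3, -0.8, 0, 0, 0, 0, -1]])

```text
time_s: 39.82
position: [0.5166, 0.0523, 0.227]
orientation: [-0.517, 0.518, -0.483, 0.482]
force: [0.8, 0.5, -1.6]
opening: 0.587
```

Request:
carry_out(rows=[[0.05, -0.7, 0, 0, 0, 0, -1], [0, -0.5, 0, 0, 0, 0, -1], [0, -0.3, 0, 0, 0, 0, -1], [0, -0.15, 0, 0, 0, 0, -1], [0, 0, 0, 0, 0, 0, -1], [0, 0, 0, 0, 0, 0, -1], [0, 0, 0, 0, 0, 0, -1]])

```text
time_s: 40.4
position: [0.5185, -0.0108, 0.2287]
orientation: [0.518, -0.517, 0.482, -0.482]
force: [-0.5, 0.4, -2.2]
opening: 0.583
```

Request:
carry_out(rows=[[0.02, -0.06, -0.4, 0, 0, 0, -1], [0, 0, -0.6, 0, 0, 0, -1], [0, 0, -0.6, 0, 0, 0, -1], [0, 0, -0.6, 0, 0, 0, -1], [0, 0, -0.5, 0, 0, 0, -1], [0, 0, -0.4, 0, 0, 0, -1], [0, 0, -0.3, 0, 0, 0, -1], [0, 0, -0.2, 0, 0, 0, -1], [0, 0, 0, 0, 0, 0, -1], [0, 0, 0, 0, 0, 0, -1]])

```text
time_s: 41.23
position: [0.5197, -0.014, 0.0852]
orientation: [0.517, -0.517, 0.482, -0.482]
force: [-0.6, -0.1, -1.8]
opening: 0.588
```

Request:
carry_out(rows=[[0, 0, -0.05, 0, 0, 0, -1], [0, 0, -0.04, 0, 0, 0, -1], [0, 0, 0, 0, 0, 0, -1], [0, 0, 0, 0, 0, 0, -1]])

```text
time_s: 41.57
position: [0.5199, -0.0145, 0.0819]
orientation: [0.517, -0.517, 0.482, -0.482]
force: [-0.0, 0.5, -2.7]
opening: 0.586
```

Request:
carry_out(rows=[[0, 0, -0.05, 0, 0, 0, -1], [0, 0, -0.05, 0, 0, 0, -1], [0, 0, 0, 0, 0, 0, -1], [0, 0, 0, 0, 0, 0, -1]])

```text
time_s: 41.9
position: [0.5193, -0.0144, 0.0771]
orientation: [-0.517, 0.517, -0.482, 0.482]
force: [-0.4, 0.4, -2.5]
opening: 0.584
```

Request:
carry_out(rows=[[0, 0, -0.04, 0, 0, 0, -1], [0, 0, 0, 0, 0, 0, -1], [0, 0, 0, 0, 0, 0, -1]])

```text
time_s: 42.15
position: [0.5194, -0.0144, 0.0756]
orientation: [-0.517, 0.517, -0.482, 0.482]
force: [-0.4, 0.4, -2.0]
opening: 0.584
```

Request:
carry_out(rows=[[0, 0, -0.03, 0, 0, 0, -1], [0, 0, 0, 0, 0, 0, -1], [0, 0, 0, 0, 0, 0, -1]])

```text
time_s: 42.4
position: [0.5197, -0.0145, 0.0751]
orientation: [0.517, -0.517, 0.482, -0.482]
force: [-2.1, -0.2, 2.8]
opening: 0.585
```

Contact. Release and rise.

Request:
carry_out(rows=[[0, 0, 0, 0, 0, 0, 1], [0, 0, 0, 0, 0, 0, 1], [0, 0, 0, 0, 0, 0, 1], [0, 0, 0, 0, 0, 0, 1], [0, 0, 0, 0, 0, 0, 1], [0, 0, 0.3, 0, 0, 0, 1], [0, 0, 0.6, 0, 0, 0, 1], [0, 0, 0.8, 0, 0, 0, 1], [0, 0, 0.8, 0, 0, 0, 1], [0, 0, 0.8, 0, 0, 0, 1]])

```text
time_s: 43.23
position: [0.5193, -0.0143, 0.2088]
orientation: [0.517, -0.517, 0.482, -0.482]
force: [1.6, 0.2, -0.0]
opening: 1.0
```

Request:
carry_out(rows=[[0, 0.5, 0.3, 0, 0, 0, 1], [0, 0.9, 0, 0, 0, 0, 1], [0, 0.9, 0, 0, 0, 0, 1], [0, 0.9, 0, 0, 0, 0, 1], [0, 0.9, 0, 0, 0, 0, 1], [0, 0.9, 0, 0, 0, 0, 1], [0, 0.9, 0, 0, 0, 0, 1], [0, 0.4, 0, 0, 0, 0, 1], [0, 0, 0, 0, 0, 0, 1], [0, 0, 0, 0, 0, 0, 1]])

```text
time_s: 44.07
position: [0.5193, 0.2383, 0.2192]
orientation: [0.518, -0.518, 0.481, -0.482]
force: [0.1, -0.6, 0.5]
opening: 1.001
```

```bash
python3 look.py h | grep -E "_mid|^[0-9]"
```

```text
44.0667 [0.5193 0.2383 0.2192] [ 0.053  -0.5741  0.4506] 1.0006285901149699
top bottle_blue_mid 0.81 [272. 286.] ztop 0.122 ctr [0.4094 0.0103] ext [0.0228 0.0213] 125
top bottle_blue_mid 0.57 [240. 235.] ztop 0.130 ctr [0.5134 0.0814] ext [0.0231 0.0231] 127
top bottle_green_mid 0.86 [288. 235.] ztop 0.130 ctr [ 0.5188 -0.0138] ext [0.0213 0.0213] 120
top pot_red_mid 0.78 [440. 232.] ztop 0.123 ctr [ 0.5278 -0.3182] ext [0.0465 0.047 ] 495
top pot_red_mid 0.71 [260. 146.] ztop 0.064 ctr [0.7054 0.0468] ext [0.0461 0.0458] 379
top pot_grey_mid 0.6 [213. 207.] ztop 0.070 ctr [0.5711 0.1338] ext [0.0452 0.0469] 421
top pot_yellow_mid 0.58 [310. 208.] ztop 0.070 ctr [ 0.5823 -0.0604] ext [0.0453 0.0469] 403
scene bottle_blue_mid 0.85 [248. 163.] ztop 0.120 ctr [0.4232 0.0077] ext [0.0438 0.0257] 78
scene bottle_blue_mid 0.62 [293. 183.] ztop 0.129 ctr [0.517  0.0792] ext [0.0234 0.0223] 84
scene bottle_green_mid 0.79 [261. 203.] ztop 0.129 ctr [ 0.5231 -0.016 ] ext [0.0233 0.0211] 84
scene pot_red_mid 0.62 [325. 261.] ztop 0.063 ctr [0.7096 0.0459] ext [0.0464 0.045 ] 352
scene pot_grey_mid 0.85 [323. 198.] ztop 0.069 ctr [0.5747 0.133 ] ext [0.0463 0.0459] 290
scene pot_yellow_mid 0.68 [258. 236.] ztop 0.069 ctr [ 0.5856 -0.0616] ext [0.0459 0.0458] 333
```

View pics/top_h.png

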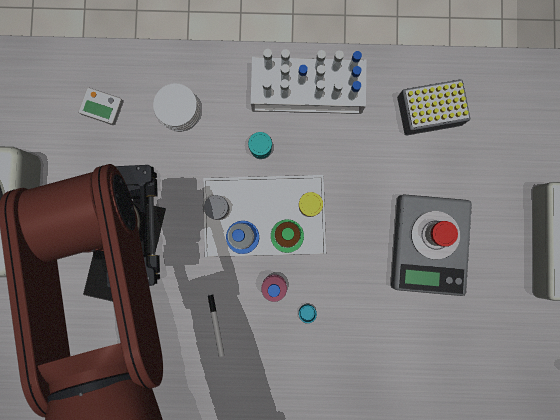

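View pics/scene_h.png

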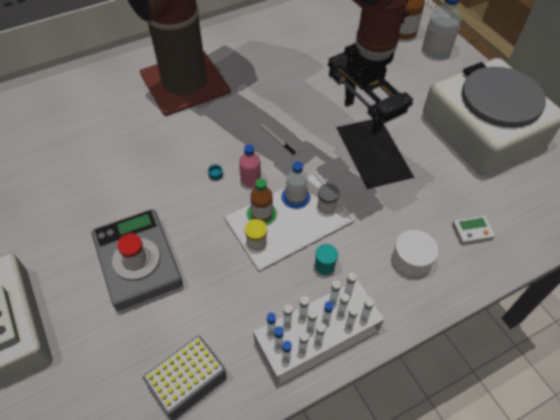

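Everything is in place: both bottles on their discs, the red pot on the pan, and the arm clear of everything.

```bash
python3 -c "
from workcell import manip
print(manip.sign_off())"
```

```text
the job is handed in; nothing more can be done
None
```

I parked the blue and green bottles on the mat, set the red-lidded pot on the pan, then put each bottle back on the disc of its own colour. I handed the job in at about 44 s of the 128 s allowed; the sign-off gives no verdict.

Last checks, averaged over the top and scene cameras:

| Item | Measured position (m) | Target (m) | Off by |
|---|---|---|---|
| Blue bottle | (0.515, 0.080) | disc (0.514, 0.082) | about 2 mm |
| Green bottle | (0.521, -0.015) | disc (0.519, -0.014) | about 2 mm |
| Red pot | (0.529, -0.319) | pan (0.5275, -0.319) | about 2 mm |

- **Upright:** all three showed lid or cap heights that match standing upright.
- **Other pots:** the grey-lidded and yellow-lidded pots measured within about 1 mm of where they started. The pink and turquoise look-alikes were not touched.
- **Forces:** wrist readings at the placements stayed at about 12 N or less.
- **Disagreements:** the two cameras differ by about 3–4 mm in x, so I used their mean. In the last scene picture the network did not report the red pot, though it is plainly visible there. Its last scene reading came from two looks earlier, and the final top view still found it on the pan.

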